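# Switch on one microscope lamp with the stylus

## Robot

A 6-joint arm with a two-finger parallel gripper is mounted at the origin on the work surface. World frame = base frame: x ahead of the robot, y to its left, z up, the work surface at z = 0. Lengths are in m, angles in rad, forces in N, time in s.
With the tool pointing down it reaches from about 0.35 to 0.875 m from the base axis. Payload 4.2 kg.
Tool frame: the origin (TCP) lies between the finger pads; the fingertips stand 25 mm ahead of it and the grasp point (between the pads) lies 6 mm ahead of it; z points along the fingers, y is the direction in which the jaws open and shut (so a half turn about z gives the same grasp; the last joint's range is limited). The gripper opens to 85 mm and grips with 20 to 120 N. Pads are 22 mm wide; open, the fingers measure 114 mm over their backs; the gripper's body (76 mm by 85 mm) begins 54 mm behind the grasp point. The pads swing forward as they close: fully open they stand 13 mm farther back than shut.
Start: joints at [1.39, 0.385, 0.008, 0, -1.194, -0.259], TCP at [0.266, 0.566, 0.226] pointing down, gripper open.
Joint ranges: [-3.14, 3.14], [-1.21, 2.06], [-1.07, 1.41], [-3.16, 2.05], [-2.99, -0.16], [-3.1, 3.1]. Speed limits (rad/s): [2.79, 2.79, 3.14, 3.14, 3.14, 3.14].

## Interface

Orientations are given as [roll, pitch, yaw] about the fixed x, y, z axes, in that order (R = Rz(yaw) Ry(pitch) Rx(roll)).
In Python, from cell import readout, imaging, hand_in, nets gives the robot as it stands.
- The arm moves only by the shell command python3 -m creep 'ROWS' [FORCE]. ROWS is JSON, a list that holds one entry, the list of rows, each a list of 7 numbers: the shift along the world's x, y, z in units of 30 mm (1.0 is 30 mm), then the turn, a rotation vector about the world's x, y, z in units of 10 degrees (1.0 is 10 degrees), then the closure in counts, from 0 (fully open) to 255 (shut). A call has 1 to 5 rows; each row is the pose to reach, as a shift and turn from the pose commanded when the call began; what a row does not reach only later rows make up. A row lasts 1/8 s, in which the tool goes at most 62.5 mm and 10.7 degrees, less where a joint would pass 70% of its speed; a pose out of reach is approached as far as the arm can. A call with a gripper value outside its range is refused whole. The fingers move at their own pace and stop on an object; FORCE is the grip in N (left out, the last holds). Time passes only in rows, so rows that repeat a pose let the fingers close. It gives the time, the measured TCP pose, the force and the opening at its end, in the units of the state.
- readout.read_state(): the state, without advancing time (a new reading comes with each control period).
- imaging.camera(name): name is "side" or "top" or "wrist"; returns a dict with "pixels" (420x560x3 uint8, red, green, blue), "intrinsics" (3x3 intrinsics, pixels), "R" (3x3) and "t" (3): a world point X has camera coordinates R X + t. Camera axes: x right, y down, z forward; pixel columns grow to the right and rows downward; lengths in m; the calibration is good to about 2 mm. The wrist camera is an equidistant fisheye: a pixel r from the principal point sees the ray r / f radians off the axis. A picture is of the moment at which its call begins. There is no depth.
- hand_in(): hands the job in, once; it reports no verdict.
Trained networks look in the newest picture that a camera, given by its name, has taken for a name from the list of things; names that differ only in an ending like _2 or _b are one class to them, and where a whole thing is asked for, a point or a joint stands for the part that bears it (a point fixed in the world has none). Each returns a list of dicts, best first, with "confidence" (0 to 1); they miss things now and then, are a little off and sometimes report something else, mostly with a low value. They report only what shows in the picture. A call takes as long as a camera call. They do not tell look-alikes from the thing itself.
- nets.search_frame(camera, query): "point" ([x, y, z] in m, in the coordinates of the camera as it stood for that picture, good to about 4 mm: the middle of the surface that is visible of it).
- nets.regions_of(camera, query): "region" (420x560 bool, what is visible of it).
- nets.tip_of(camera, query): "point" ([x, y, z] in m, in the coordinates of the camera as it stood for that picture, good to about 4 mm: a listed point, or the origin of a listed thing).
The state is a dict: "clock": time; "joints": joint angles; "dq": joint speeds; "effort": joint torques, N m; "ee_pos": TCP position; "tcp_rot": TCP orientation; "wrist_force": force on the tool from outside, world axes, zero at the start; "torque": the same for the moment, N m; "finger_gap": finger opening in m.
Only numpy, scipy, OpenCV 4.12 (cv2) and the standard library are available. Lean on these libraries where they do the work, as an engineer would, in place of code of your own. Each camera call takes 0.05 s, during which the arm holds its last target.

## Task

On the lamp rack by the microscope, switch on the lamp with the round tower: take the stylus from its sloping rest and, with its tip, push the far end of that lamp's rocker (the end nearest the tower) fully down. Then lay the stylus back home in its rest, tip down, without dropping it. Leave the other four rockers as they are, keep the gripper and arm off the lamp rack, and do not knock or shift anything else on the bench.

Things in the scene. Friction and masses are not known exactly. Their poses are not given: they have to be found in the camera images.
- stylus: The stylus, loose, 200 mm long, about 0.06-0.13 kg: round steel shaft (8 mm across) for 50 mm from the tip, then a square handle 14 x 14 mm to the top; balances about 95 mm from the tip. Origin at the very tip; z runs up the stylus from tip to top, x and y square to the handle's flats. Starts tip down in the rest's channel, leaning 35 degrees from vertical; its upper 80 mm stick out.
- stylus_top (a point): The top end of the stylus's handle, 200 mm from the tip.
- rest: The stylus rest, fixed, on the left or right of the table: white base 135 x 74 x 14 mm with an open U-channel leaning 35 degrees from vertical, upper end towards the rest's own -x. Its open side faces +x and up, so the stylus lifts straight up out and is laid back straight down. Inner width 28 mm (y), 119 mm long, foot plate at the low end. Origin: centre of the underside.
- rest_foot (a point): Where the stylus tip is when the stylus lies home in the rest: the foot of the channel, 45 mm towards +x from the rest's origin and 30 mm up.
- rest_top (a point): Where the stylus's top end is when it lies home in the rest: 200 mm from rest_foot along the channel's axis.
- rack: The lamp rack, fixed: white chassis 170 (x) x 240 (y) x 110 mm, end cheeks to 333 mm, a dark carrying bar 20 mm across along y, axis 55 mm to -x of the origin and 320 mm up, over the rockers. Five lamp cassettes side by side, 38 mm apart, any order. A stylus must slant in from the front, under the bar, 35 to 45 degrees from vertical. Origin: centre of underside; front faces own -x (robot).
- lamp_round: A grey lamp cassette, fixed in the rack: foot 150 (x) x 34 (y) x 30 mm, with a ROUND drum tower, 33 mm across, with a few dark rings round it: the only round one, on the rear half of the foot, its top about 220 mm above the cassette's underside, its front face about level with the origin in x. Its rocker is on the front half. Origin: centre of the underside, 110 mm above the table; axes as the rack's.
- rk_round (a joint): Angle of that cassette's rocker: 0 = off (far end, nearest the tower, up), 0.5 rad = on (far end fully down); it starts off, stays wherever it is left, and turns at about 3 to 4 N of push on its end.
- lamp_tall: A grey lamp cassette, fixed in the rack: foot 150 (x) x 34 (y) x 30 mm, with a plain square-sided tower, 70 x 33 mm in plan, flat top, on the rear half of the foot, its top about 220 mm above the cassette's underside, its front face about level with the origin in x. Its rocker is on the front half. Origin: centre of the underside, 110 mm above the table; axes as the rack's.
- rk_tall (a joint): Angle of that cassette's rocker: 0 = off (far end, nearest the tower, up), 0.5 rad = on (far end fully down); it starts off, stays wherever it is left, and turns at about 3 to 4 N of push on its end.
- lamp_fins: A grey lamp cassette, fixed in the rack: foot 150 (x) x 34 (y) x 30 mm, with a square-sided tower, 70 x 33 mm, with four dark fins across its top, on the rear half of the foot, its top about 220 mm above the cassette's underside, its front face about level with the origin in x. Its rocker is on the front half. Origin: centre of the underside, 110 mm above the table; axes as the rack's.
- rk_fins (a joint): Angle of that cassette's rocker: 0 = off (far end, nearest the tower, up), 0.5 rad = on (far end fully down); it starts on, stays wherever it is left, and turns at about 3 to 4 N of push on its end.
- lamp_step: A grey lamp cassette, fixed in the rack: foot 150 (x) x 34 (y) x 30 mm, with a square-sided tower, 70 x 33 mm, with a dark step on its top, on the rear half of the foot, its top about 220 mm above the cassette's underside, its front face about level with the origin in x. Its rocker is on the front half. Origin: centre of the underside, 110 mm above the table; axes as the rack's.
- rk_step (a joint): Angle of that cassette's rocker: 0 = off (far end, nearest the tower, up), 0.5 rad = on (far end fully down); it starts off, stays wherever it is left, and turns at about 3 to 4 N of push on its end.
- lamp_wedge: A grey lamp cassette, fixed in the rack: foot 150 (x) x 34 (y) x 30 mm, with a square-sided tower, 70 x 33 mm, with a dark rib along its top, on the rear half of the foot, its top about 220 mm above the cassette's underside, its front face about level with the origin in x. Its rocker is on the front half. Origin: centre of the underside, 110 mm above the table; axes as the rack's.
- rk_wedge (a joint): Angle of that cassette's rocker: 0 = off (far end, nearest the tower, up), 0.5 rad = on (far end fully down); it starts on, stays wherever it is left, and turns at about 3 to 4 N of push on its end.
- pivot_round (a point): Pivot of the round-tower lamp's rocker, pivot line along y: 35 mm to -x of that cassette's origin, 36 mm above its underside. The rocker is a white paddle 44 (x) x 24 (y) x 6 mm lying on the pivot, a 4 mm high rib along each end. 14 mm beyond the pivot (+x) its top is about 10 mm above the pivot when off, 3 mm when fully on.
- tip_box: Bystander, loose, to be left alone: open clear box with compartments, 120 x 85 x 60 mm. Origin at the centre of its underside.
- bottle: Bystander, loose, to be left alone: amber bottle with white cap, 72 mm across, 170 mm tall. Origin at the centre of its underside.
- pen_cup: Bystander, loose, to be left alone: white pen cup, 76 mm across, pens and scissors up to 175 mm. Origin at the centre of its underside.
- glove_box: Bystander, loose, to be left alone: cardboard box 120 x 220 x 75 mm. Origin at the centre of its underside.
- dishes: Bystander, loose, to be left alone: stack of clear culture dishes, 90 mm across, 40 mm tall. Origin at the centre of its underside.
- tube_rack: Bystander, loose, to be left alone: white rack 60 x 130 x 45 mm with tubes to 92 mm. Origin at the centre of its underside.
- beaker: Bystander, loose, to be left alone: glass beaker, 72 mm across, 85 mm tall. Origin at the centre of its underside.
There are look-alikes about, which are no part of the job. Several things have the shape of the stylus; the one meant has the colours described above.

How it is judged:
By the outcome, as a careful person would: the job done as asked, in the order asked, and still so for the second after the job is handed in, with the robot touching nothing.
It also fails if it takes over 54 s, if anything falls off the work surface, if the arm or the gripper's body presses on something with over 40 N, if the wrist force passes 120 N, or if a joint passes its speed limit or range.

## Working session

There is one attempt and no reset: what is moved stays moved. The work goes in short steps, Python scripts to look and compute and a shell command to move; the robot and the scene stay as the last step left them, time stands still between calls to the robot, and variables do not carry over. Pictures are saved under pics/ and viewed, and the job is handed in when it is done.

```bash
ls; mkdir -p pics; python3 - <<'E'
from cell import readout, imaging
import cv2
print(readout.read_state())
for n in ["side","top","wrist"]:
    c=imaging.camera(n); cv2.imwrite(f"pics/{n}0.png",c["pixels"][:,:,::-1]); print(n,c["intrinsics"],c["R"],c["t"])
E
```

```text
pics
{'clock': 0.0, 'joints': array([ 1.38961214e+00,  3.85567475e-01,  6.62591864e-03, -5.57225682e-04,
       -1.19399882e+00, -2.58586217e-01]), 'dq': array([-0.00091213, -0.00011787,  0.00074736, -0.00044884,  0.00090601,
       -0.00066099]), 'effort': array([-3.05067770e-04, -3.92290020e+01,  1.88398343e+01,  4.18626308e+00,
       -4.61484102e-03, -1.73795005e-07]), 'ee_pos': array([0.26580284, 0.56499553, 0.22460641]), 'tcp_rot': array([ 3.13938746e+00, -4.77937049e-05, -4.39975936e-01]), 'wrist_force': array([ 0.10740679, -0.23222347, -0.07488982]), 'torque': array([ 0.02922489, -0.00017395,  0.01528421]), 'finger_gap': 0.08514414915268287}
side [[490.44772651   0.         276.32382736]
 [  0.         490.44772651 209.19410541]
 [  0.           0.           1.        ]] [[ 0.77338332 -0.63385434 -0.01033983]
 [-0.35159276 -0.41530196 -0.83899154]
 [ 0.52750428  0.65249748 -0.54404621]] [-0.40803547  0.27292227  1.38566372]
top [[520.74350695   0.         279.91641224]
 [  0.         520.74350695 208.45298348]
 [  0.           0.           1.        ]] [[ 0.00627483 -0.99981886 -0.01796881]
 [-0.99484498 -0.00442285 -0.10131095]
 [ 0.10121312  0.01851189 -0.99469252]] [-0.05602192  0.48355281  1.72902123]
wrist [[325.1922621    0.         282.20868234]
 [  0.         325.1922621  211.14975602]
 [  0.           0.           1.        ]] [[-0.42536353 -0.90502204  0.00098921]
 [-0.86745229  0.40801679  0.28469075]
 [-0.25805502  0.12023896 -0.9586189 ]] [ 0.62393914 -0.03522941  0.37875594]
```

View pics/side0.png

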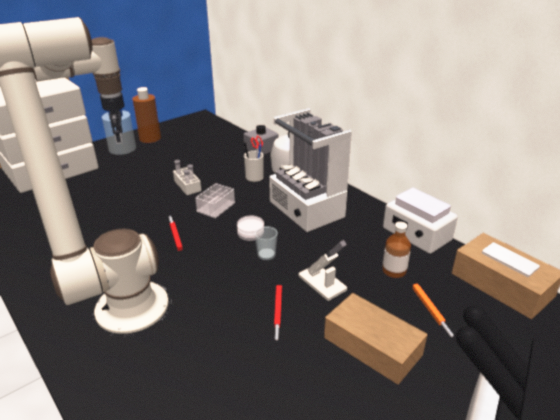

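View pics/top0.png

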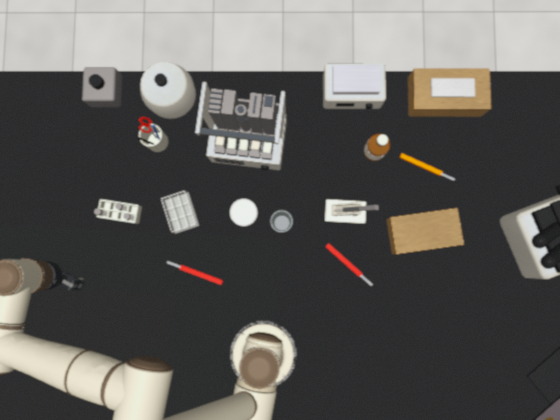

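View pics/wrist0.png

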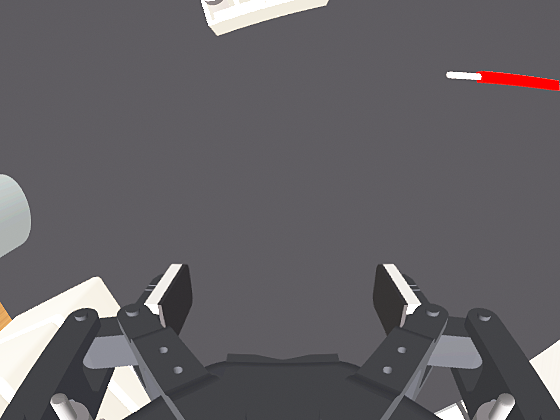

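```bash
cat > h.py <<'E'
import numpy as np, cv2
from cell import readout, imaging, nets
from scipy.spatial.transform import Rotation as Ro
def toworld(c,p): return c["R"].T@(np.array(p)-c["t"])
def proj(c,X): 
    p=c["R"]@np.array(X)+c["t"]; q=c["intrinsics"]@p; return q[:2]/q[2]
E
python3 - <<'E'
from h import *
for n in ["side","top"]:
    c=imaging.camera(n)
    for q in ["stylus","stylus_top","rest","rest_foot","rest_top","rack","lamp_round","pivot_round","rk_round","lamp_tall","lamp_fins","lamp_step","lamp_wedge"]:
        r=nets.tip_of(n,q) if not q.startswith("rk_") else nets.search_frame(n,q)
        print(n,q,[(np.round(toworld(c,d["point"]),4).tolist(),round(d["confidence"],2),np.round(proj(c,toworld(c,d["point"]))).tolist()) for d in r[:4]])
print(readout.read_state()["clock"])
E
```

```text
side stylus [([0.5876, -0.6471, 0.0045], 0.9, [452.0, 337.0]), ([0.2312, -0.3622, 0.0035], 0.69, [276.0, 340.0]), ([0.3025, 0.3323, 0.008], 0.52, [169.0, 215.0])]
side stylus_top [([0.6751, -0.4631, 0.0067], 0.89, [416.0, 285.0]), ([0.2315, 0.1425, 0.0092], 0.68, [178.0, 247.0]), ([0.3627, -0.2076, 0.0049], 0.58, [278.0, 287.0]), ([0.4722, -0.3463, 0.193], 0.54, [342.0, 243.0])]
side rest [([0.4835, -0.2767, -0.0007], 0.64, [324.0, 283.0])]
side rest_foot [([0.4808, -0.2331, 0.0294], 0.84, [313.0, 268.0]), ([0.4685, 0.2858, -0.0042], 0.29, [215.0, 207.0])]
side rest_top []
side rack [([0.7184, 0.0591, 0.0007], 0.72, [306.0, 208.0]), ([0.7185, 0.3774, -0.0001], 0.7, [254.0, 176.0]), ([0.7109, 0.0191, 0.1086], 0.25, [313.0, 187.0])]
side lamp_round [([0.7151, 0.0625, 0.1091], 0.87, [306.0, 182.0])]
side pivot_round [([0.6856, 0.065, 0.1416], 0.68, [299.0, 177.0])]
side rk_round [([0.6849, 0.0563, 0.1456], 0.47, [301.0, 177.0]), ([0.458, 0.4619, 0.0405], 0.3, [187.0, 180.0])]
side lamp_tall [([0.724, 0.0949, 0.1081], 0.95, [301.0, 178.0])]
side lamp_fins [([0.7259, 0.1328, 0.1085], 0.67
[... 851 characters left out ...]
, -0.0004], 0.75, [249.0, 142.0])]
top lamp_round [([0.7184, 0.0575, 0.1093], 0.79, [246.0, 134.0]), ([0.4719, -0.349, 0.1944], 0.75, [376.0, 207.0])]
top pivot_round [([0.6798, 0.0659, 0.1482], 0.71, [242.0, 143.0])]
top rk_round [([0.6731, 0.0647, 0.1542], 0.55, [242.0, 145.0]), ([0.7131, 0.0201, 0.2839], 0.5, [254.0, 121.0])]
top lamp_tall [([0.7235, 0.0957, 0.1098], 0.81, [234.0, 132.0]), ([0.7097, -0.0159, 0.1103], 0.72, [268.0, 137.0])]
top lamp_fins [([0.7312, 0.1365, 0.1094], 0.84, [222.0, 130.0])]
top lamp_step [([0.7061, -0.0147, 0.1123], 0.69, [268.0, 137.0])]
top lamp_wedge [([0.4137, -0.5279, -0.0026], 0.71, [420.0, 230.0]), ([0.7093, -0.0172, 0.109], 0.48, [269.0, 137.0])]
1.55
```

```bash
python3 - <<'E'
from h import *
a=cv2.imread("pics/top0.png"); b=cv2.imread("pics/side0.png")
A=cv2.resize(a[180:240,310:400],None,fx=6,fy=6,interpolation=cv2.INTER_CUBIC)[:, :400]
B=cv2.resize(b[230:300,290:360],None,fx=6,fy=6,interpolation=cv2.INTER_CUBIC)[:, :400]
h=max(A.shape[0],B.shape[0]);A=cv2.copyMakeBorder(A,0,h-A.shape[0],0,0,0);B=cv2.copyMakeBorder(B,0,h-B.shape[0],0,0,0)
cv2.imwrite("pics/restz.png",np.hstack([A,B]))
A=cv2.resize(a[75:175,190:295],None,fx=3.8,fy=3.8,interpolation=cv2.INTER_CUBIC)
B=cv2.resize(b[100:230,260:360],None,fx=3.8,fy=3.8,interpolation=cv2.INTER_CUBIC)
h=max(A.shape[0],B.shape[0]);A=cv2.copyMakeBorder(A,0,h-A.shape[0],0,0,0);B=cv2.copyMakeBorder(B,0,h-B.shape[0],0,0,0)
cv2.imwrite("pics/rackz.png",np.hstack([A,B]))
E
```

```text
(no output)
```

View pics/restz.png

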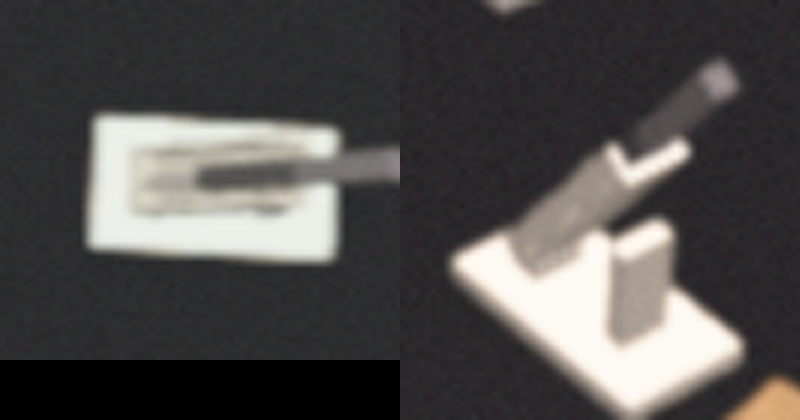

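View pics/rackz.png

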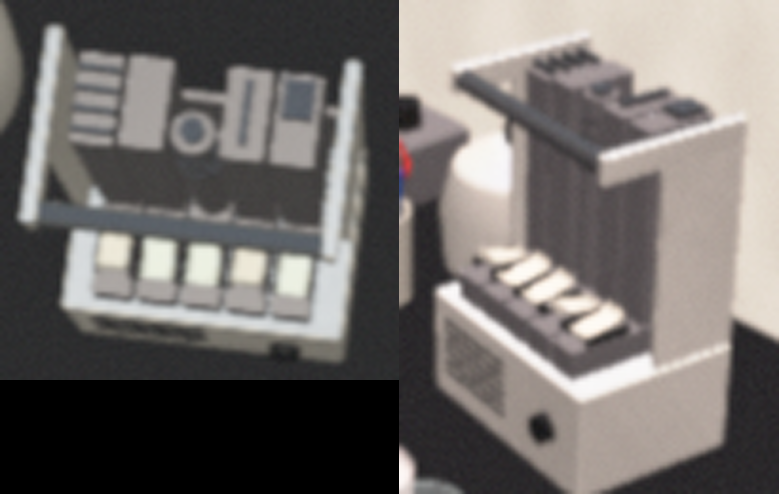

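```bash
python3 -m creep '[[[1,-1.5,0.7,0,0,-0.5,0],[2,-3.4,1.4,0,0,-1,0],[3,-5.4,2.1,0,0,-1.5,0],[4,-7.4,2.8,0,0,-2,0],[5,-9,3.2,0,0,-2.4,0]]]'; python3 -c "
from h import *
print(readout.read_state())"
```

```text
clock: 2.17
ee_pos: [0.4087, 0.3073, 0.3193]
tcp_rot: [-3.14, 0.0, -0.86]
wrist_force: [0.7, 1.1, 0.3]
finger_gap: 0.0853
{'clock': 2.175, 'joints': array([ 9.62697384e-01,  1.32860912e-01, -1.01486712e-01,  2.46023938e-04,
       -1.33461974e+00, -2.52291264e-01]), 'dq': array([-0.88127287, -0.18592283,  0.04738647, -0.00262461, -0.23769698,
        0.31949991]), 'effort': array([  4.07552227, -27.68013418,  19.25580204,   4.25339565,
         0.03915093,  -0.24873286]), 'ee_pos': array([0.40867858, 0.30726762, 0.31931473]), 'tcp_rot': array([-3.13976186e+00,  2.24825687e-04, -8.60332652e-01]), 'wrist_force': array([0.67019546, 1.11941524, 0.34178076]), 'torque': array([ 0.04851999, -0.11162582, -0.00582124]), 'finger_gap': 0.08533813395808891}
```

```bash
python3 -m creep '[[[0.3,-2,0,0,0,-0.5,0],[0.6,-4,0,0,0,-1,0],[0.8,-6,0,0,0,-1.5,0],[1,-8,0,0,0,-2,0],[1.1,-10,0,0,0,-2.4,0]]]'; python3 -m creep '[[[0.2,-2,0,0,0,-0.5,0],[0.4,-4,0,0,0,-1,0],[0.6,-6,0,0,0,-1.5,0],[0.7,-8,0,0,0,-2,0],[0.8,-9.8,-0.5,0,0,-2,0]]]'; python3 -m creep '[[[0,0,0,0,0,0,0]]]'; python3 - <<'E'
from h import *
print(readout.read_state())
c=imaging.camera("wrist"); cv2.imwrite("pics/w1.png",c["pixels"][:,:,::-1])
def projf(c,X):
    p=c["R"]@np.array(X)+c["t"]; th=np.arctan2(np.hypot(p[0],p[1]),p[2]); r=th*c["intrinsics"][0,0]; n=p[:2]/np.hypot(p[0],p[1]); return n*r+c["intrinsics"][:2,2]
for q in ["rest_foot","stylus_top","rest_top","stylus","rest"]:
    r=nets.tip_of("wrist",q)
    print(q,[(np.round(toworld(c,d["point"]),4).tolist(),round(d["confidence"],2),np.round(projf(c,toworld(c,d["point"]))).tolist()) for d in r[:3]])
print("cam pos",-c["R"].T@c["t"])
E
```

```text
clock: 2.8
ee_pos: [0.4409, 0.0071, 0.3184]
tcp_rot: [-3.14, -0.0, -1.28]
wrist_force: [1.7, -0.1, 0.4]
finger_gap: 0.0855
clock: 3.42
ee_pos: [0.4656, -0.2876, 0.3042]
tcp_rot: [-3.138, -0.001, -1.628]
wrist_force: [0.3, 1.3, -0.4]
finger_gap: 0.0856
clock: 3.55
ee_pos: [0.4641, -0.2878, 0.3008]
tcp_rot: [3.138, 0.001, -1.632]
wrist_force: [-0.8, -0.5, 0.1]
finger_gap: 0.0851
{'clock': 3.55, 'joints': array([-2.58258855e-01,  2.06917061e-01, -5.53517874e-02, -2.42374778e-04,
       -1.31256835e+00,  1.97001443e-01]), 'dq': array([ 0.06116465, -0.04633347, -0.00689359, -0.00264344, -0.01235573,
       -0.02506716]), 'effort': array([ -1.0716898 , -30.27523398,  19.95172262,   4.51830134,
         0.07342998,   0.12508966]), 'ee_pos': array([ 0.46408333, -0.2877992 ,  0.30075403]), 'tcp_rot': array([ 3.13767575e+00,  1.02047632e-03, -1.63211811e+00]), 'wrist_force': array([-0.7969225 , -0.46702212,  0.06608218]), 'torque': array([0.05981243, 0.07212039, 0.01988917]), 'finger_gap': 0.08511982156067563}
rest_foot [([0.4813, -0.233, 0.0302], 0.78, [272.0, 214.0])]
stylus_top [([0.4712, -0.349, 0.1894], 0.87, [269.0, 133.0]), ([0.3633, -0.2154, 0.0105], 0.65, [355.0, 217.0]), ([0.6725, -0.4645, 0.0069], 0.61, [129.0, 62.0])]
rest_top [([0.4771, -0.3492, 0.1912], 0.79, [262.0, 133.0])]
stylus [([0.2281, -0.3611, 0.0076], 0.64, [442.0, 115.0]), ([0.4795, -0.2356, 0.0291], 0.61, [273.0, 212.0])]
rest [([0.4807, -0.2799, -0.0], 0.97, [271.0, 176.0])]
cam pos [ 0.46119525 -0.3613115   0.44842126]
```

View pics/w1.png

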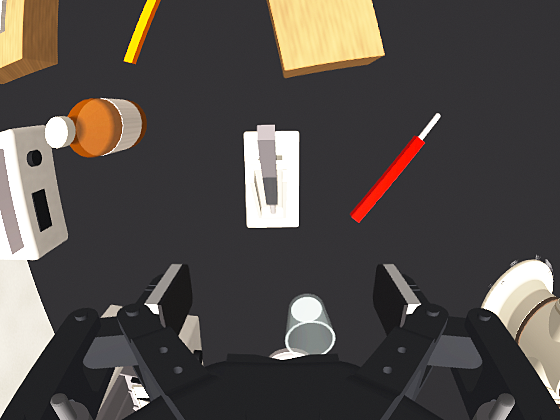

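```bash
python3 -m creep '[[[0.15,-0.7,-0.5,0.5,-0.03,0,0],[0.33,-1.37,-1.0,1,-0.06,0,0],[0.33,-1.37,-1.37,1,-0.06,0,0],[0.33,-1.37,-1.37,1,-0.06,0,0]]]'; python3 -c "
from h import *
s=readout.read_state();print(s['ee_pos'],Ro.from_euler('xyz',s['tcp_rot']).as_matrix())"
```

```text
clock: 4.35
ee_pos: [0.4747, -0.3251, 0.2612]
tcp_rot: [3.14, 0.175, -1.626]
wrist_force: [-0.1, 0.1, 0.7]
finger_gap: 0.0853
[ 0.47470023 -0.32514526  0.26121819] [[-0.05419581 -0.99849435  0.00847672]
 [-0.98320324  0.0548437   0.17407919]
 [-0.17428198  0.00110003 -0.98469517]]
```

```bash
python3 -m creep '[[[0,-0.1,-1,0,0,0,0],[-0.03,-0.13,-2,0,0,0,0],[-0.03,-0.13,-2.7,0,0,0,0],[-0.03,-0.13,-3.02,0,0,0,0],[-0.03,-0.13,-3.02,0,0,0,0]]]'; python3 - <<'E'
from h import *
s=readout.read_state();print(s['ee_pos'],s['tcp_rot'])
c=imaging.camera("wrist"); cv2.imwrite("pics/w2.png",c["pixels"][:,:,::-1])
c=imaging.camera("side"); cv2.imwrite("pics/s2.png",cv2.resize(c["pixels"][160:310,240:440,::-1],None,fx=4,fy=4))
E
```

```text
clock: 4.97
ee_pos: [0.4743, -0.3294, 0.1719]
tcp_rot: [-3.141, 0.174, -1.625]
wrist_force: [0.2, 0.8, 0.6]
finger_gap: 0.0854
[ 0.47434992 -0.3293786   0.17185   ] [-3.14064992  0.17432951 -1.62505741]
```

View pics/w2.png

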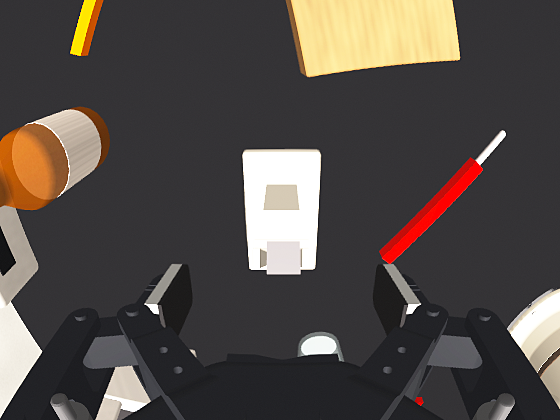

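View pics/s2.png

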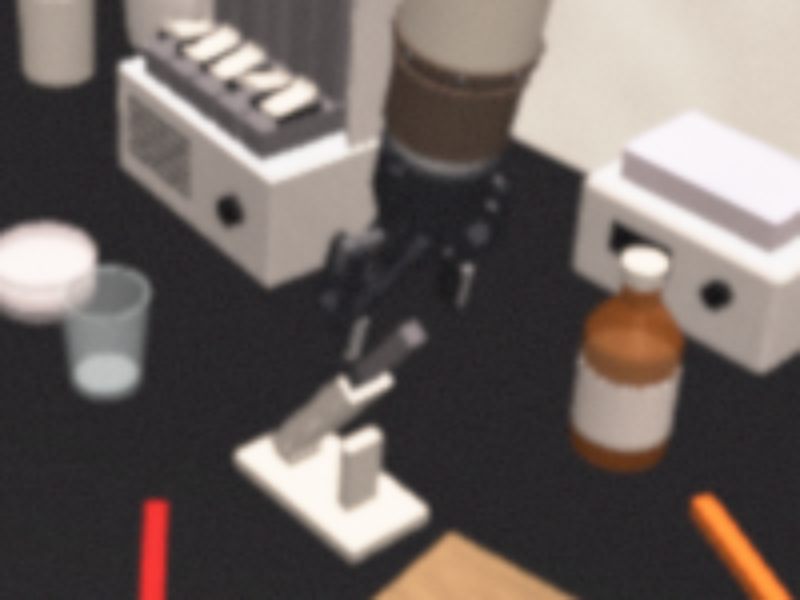

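```bash
python3 - <<'E'
from h import *
c=imaging.camera("side")
for X in [(0.474,-0.327,0.158),(0.4725,-0.348,0.193),(0.48,-.2335,.03),(.4738,-.328,.1645),(.474+.043,-.327,.158),(.474-.043,-.327,.158)]:
    print((proj(c,X)-[240,160])*4)
cv2.imwrite("pics/s2b.png",cv2.resize(c["pixels"][200:290,300:390,::-1],None,fx=7,fy=6))
E
```

```text
[386.31785082 357.53705593]
[410.27342457 331.38481226]
[293.2560777 431.575719 ]
[387.70156559 350.73905915]
[430.29926258 333.03051578]
[340.81764104 382.88987369]
```

View pics/s2b.png

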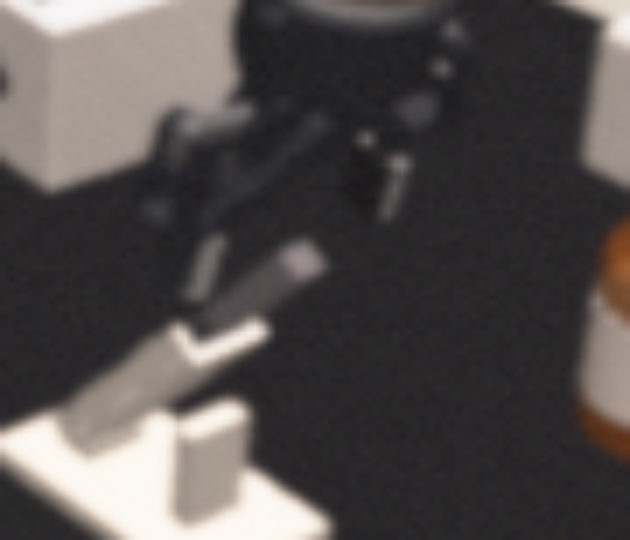

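```bash
cat >> h.py <<'E'
def projf(c,X):
    p=c["R"]@np.array(X)+c["t"]; th=np.arctan2(np.hypot(p[0],p[1]),p[2]); r=th*c["intrinsics"][0,0]; n=p[:2]/np.hypot(p[0],p[1]); return n*r+c["intrinsics"][:2,2]
def tcp():
    s=readout.read_state(); return np.array(s["ee_pos"]),Ro.from_euler('xyz',s['tcp_rot']).as_matrix()
E
python3 - <<'E'
from h import *
c=imaging.camera("wrist");p,R=tcp()
cs=imaging.camera("side")
for ahead in (-10,0,12,25):
  for x in (-11,11):
    print(ahead,x,[ (projf(c,p+R@np.array([x,y,ahead])/1000).round().tolist(),((proj(cs,p+R@np.array([x,y,ahead])/1000)-[240,160])*4).round().tolist()) for y in (-43,43)])
E
```

```text
-10 -11 [([199.0, 293.0], [430.0, 299.0]), ([370.0, 293.0], [335.0, 345.0])]
-10 11 [([194.0, 254.0], [452.0, 319.0]), ([375.0, 254.0], [357.0, 366.0])]
0 -11 [([203.0, 284.0], [428.0, 310.0]), ([365.0, 284.0], [333.0, 356.0])]
0 11 [([199.0, 246.0], [449.0, 329.0]), ([370.0, 246.0], [354.0, 376.0])]
12 -11 [([208.0, 273.0], [425.0, 322.0]), ([361.0, 274.0], [330.0, 368.0])]
12 11 [([204.0, 237.0], [446.0, 341.0]), ([364.0, 237.0], [351.0, 389.0])]
25 -11 [([212.0, 263.0], [421.0, 335.0]), ([356.0, 264.0], [327.0, 381.0])]
25 11 [([210.0, 229.0], [442.0, 355.0]), ([359.0, 229.0], [348.0, 402.0])]
```

```bash
python3 - <<'E'
import cv2
a=cv2.imread("pics/w2.png"); cv2.imwrite("pics/w2z.png",cv2.resize(a[220:340,120:280],None,fx=5,fy=5))
E
```

```text
(no output)
```

View pics/w2z.png

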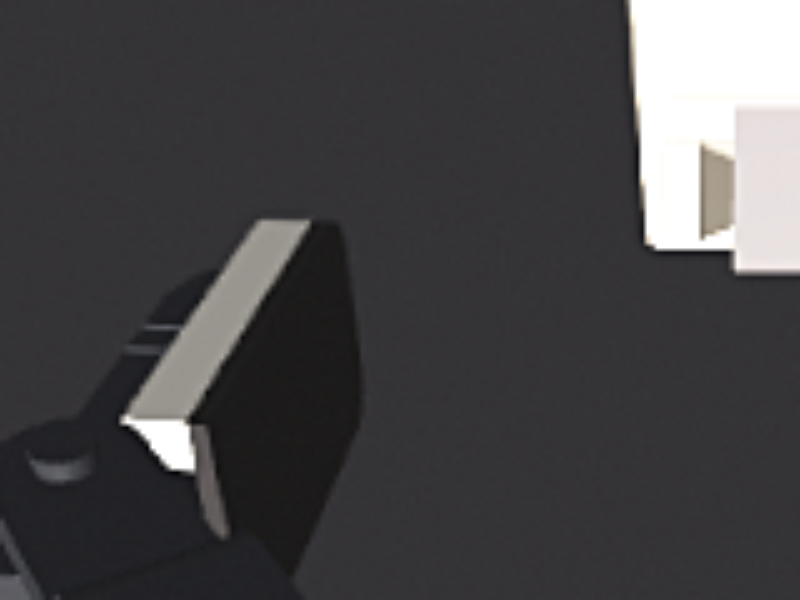

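```bash
python3 - <<'E'
from h import *
c=imaging.camera("wrist");p,R=tcp()
print(projf(c,(0.4725,-0.348,0.193)), R.T@(np.array((0.4725,-0.348,0.193))-p), R.T@(-c["R"].T@c["t"]-p))
for a in (-14,-18,-22,-26):
  for y in (-41,-44,-47):
    print(a,y,projf(c,p+R@np.array([11,y,a])/1000).round(),projf(c,p+R@np.array([-11,y,a])/1000).round())
E
```

```text
[287.17394944 261.71883805] [ 0.01398788  0.00089905 -0.02364427] [ 0.07339817 -0.00113329 -0.14816396]
-14 -41 [196. 257.] [201. 298.]
-14 -44 [190. 257.] [195. 297.]
-14 -47 [184. 257.] [190. 297.]
-18 -41 [194. 261.] [199. 302.]
-18 -44 [188. 261.] [193. 302.]
-18 -47 [182. 261.] [188. 301.]
-22 -41 [192. 265.] [198. 306.]
-22 -44 [186. 265.] [191. 306.]
-22 -47 [179. 264.] [185. 306.]
-26 -41 [190. 269.] [196. 311.]
-26 -44 [183. 269.] [189. 311.]
-26 -47 [177. 268.] [183. 310.]
```

```bash
python3 -m creep '[[[0,0,0,0,0,0,140],[0,0,0,0,0,0,140],[0,0,0,0,0,0,140],[0,0,0,0,0,0,140]]]' 40; python3 - <<'E'
from h import *
c=imaging.camera("wrist"); w=c["pixels"][:,:,::-1].copy()
cs=imaging.camera("side"); 
p,R=tcp(); g=readout.read_state()["finger_gap"]/2
S=cs["pixels"][:,:,::-1].copy()
for a,col in ((-20,(0,0,255)),(0,(0,255,255)),(20,(0,255,0))):
  for x in (-.011,.011):
    for y in (-g,g):
      X=p+R@np.array([x,y,a/1000]); 
      w[tuple(projf(c,X).round().astype(int)[::-1])]=col; 
cv2.imwrite("pics/w3.png",cv2.resize(w[200:330,190:380],None,fx=4,fy=4,interpolation=cv2.INTER_NEAREST))
cv2.imwrite("pics/s3.png",cv2.resize(S[200:290,300:390],None,fx=7,fy=6))
E
```

```text
clock: 5.78
ee_pos: [0.4741, -0.3301, 0.1712]
tcp_rot: [-3.141, 0.175, -1.627]
wrist_force: [0.0, 0.4, 0.1]
finger_gap: 0.0387
```

View pics/w3.png

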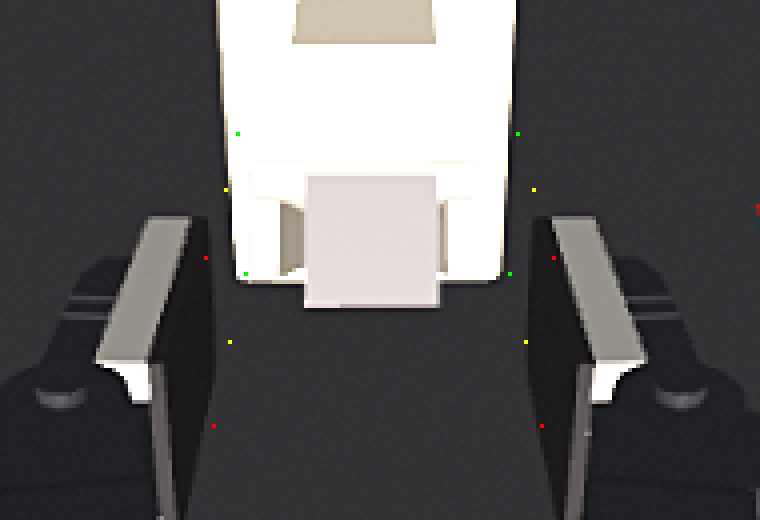

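View pics/s3.png

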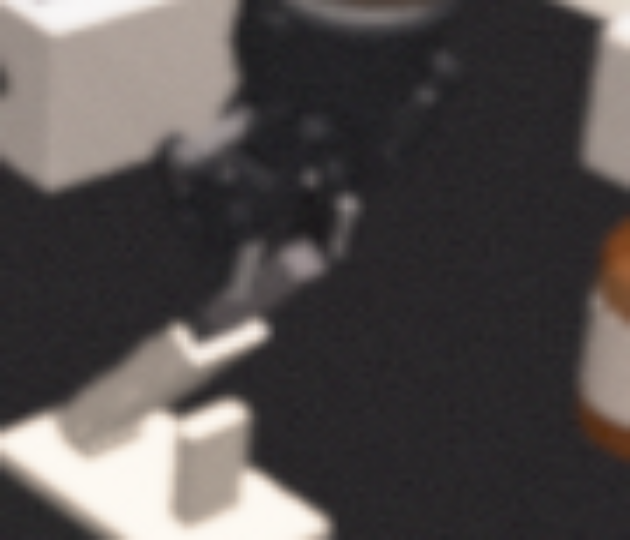

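```bash
python3 -m creep '[[[0,0.1,-0.4,0,0,0,130],[0,0.2,-0.7,0,0,0,130],[0,0.2,-0.7,0,0,0,130]]]' 40; python3 - <<'E'
from h import *
c=imaging.camera("wrist"); w=c["pixels"][:,:,::-1].copy()
cs=imaging.camera("side"); ct=imaging.camera("top")
S=cs["pixels"][:,:,::-1].copy();T=ct["pixels"][:,:,::-1]
cv2.imwrite("pics/s4.png",np.hstack([cv2.resize(S[210:280,300:370],None,fx=5.5,fy=5.5,interpolation=cv2.INTER_CUBIC),cv2.resize(T[175:245,320:390],None,fx=5.5,fy=5.5,interpolation=cv2.INTER_CUBIC)]))
E
```

```text
clock: 6.25
ee_pos: [0.4734, -0.3233, 0.1489]
tcp_rot: [3.14, 0.176, -1.627]
wrist_force: [0.9, -0.7, 0.4]
finger_gap: 0.0418
```

View pics/s4.png

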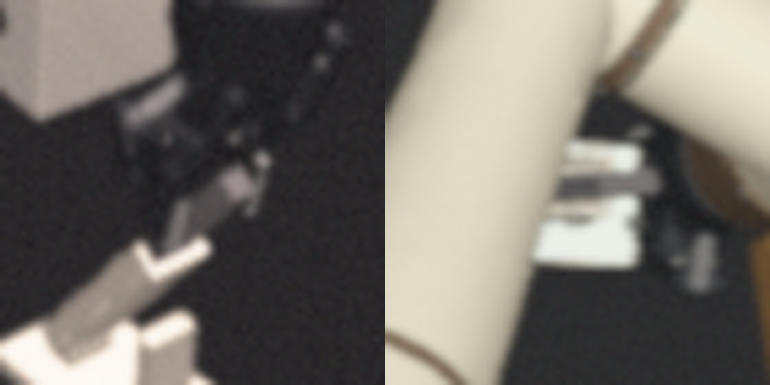

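```bash
python3 - <<'E'
from h import *
c=imaging.camera("top"); p,R=tcp(); cs=imaging.camera("side"); S=cs["pixels"][:,:,::-1].copy()
def bp(u,v,z):
    d=c["R"].T@np.linalg.inv(c["intrinsics"])@np.array([u,v,1]); C=-c["R"].T@c["t"]; return C+d*(z-C[2])/d[2]
for cu,cv in ((640,130),(660,185),(690,290),(700,260),(710,240)):
    print(bp(320+(cu-385)/5.5,175+cv/5.5,.165))
print(p)
for a in (-40,-20,-10,0,12):
  for x in (-11,11):
    print(a,x,[((proj(cs,p+R@np.array([x,y,a])/1000)-[300,210])*5.5).round().tolist() for y in (-21,21)],[((proj(c,p+R@np.array([x,y,a])/1000)-[320,175])*5.5+[385,0]).round().tolist() for y in (-21,21)])
T=c["pixels"][:,:,::-1]
cv2.imwrite("pics/t5.png",np.hstack([cv2.resize(T[190:240,345:395],None,fx=8,fy=8,interpolation=cv2.INTER_CUBIC),cv2.resize(S[220:270,310:360],None,fx=8,fy=8,interpolation=cv2.INTER_CUBIC)]))
E
```

```text
[ 0.50119288 -0.32311286  0.165     ]
[ 0.4701717  -0.33397174  0.165     ]
[ 0.41128229 -0.3500214   0.165     ]
[ 0.42811197 -0.35580187  0.165     ]
[ 0.43935935 -0.36152112  0.165     ]
[ 0.47434305 -0.32419504  0.15053017]
-40 -11 [[228.0, 140.0], [164.0, 170.0]] [[644.0, 134.0], [641.0, 210.0]]
-40 11 [[258.0, 167.0], [193.0, 198.0]] [[682.0, 138.0], [679.0, 213.0]]
-20 -11 [[221.0, 168.0], [157.0, 199.0]] [[633.0, 138.0], [629.0, 213.0]]
-20 11 [[250.0, 196.0], [186.0, 227.0]] [[671.0, 141.0], [667.0, 216.0]]
-10 -11 [[217.0, 183.0], [154.0, 213.0]] [[627.0, 140.0], [624.0, 214.0]]
-10 11 [[246.0, 210.0], [183.0, 241.0]] [[665.0, 143.0], [661.0, 217.0]]
0 -11 [[214.0, 197.0], [151.0, 228.0]] [[622.0, 142.0], [618.0, 216.0]]
0 11 [[243.0, 224.0], [179.0, 255.0]] [[659.0, 145.0], [656.0, 219.0]]
12 -11 [[210.0, 213.0], [147.0, 244.0]] [[615.0, 144.0], [612.0, 217.0]]
12 11 [[238.0, 240.0], [175.0, 272.0]] [[652.0, 147.0], [649.0, 220.0]]
```

View pics/t5.png

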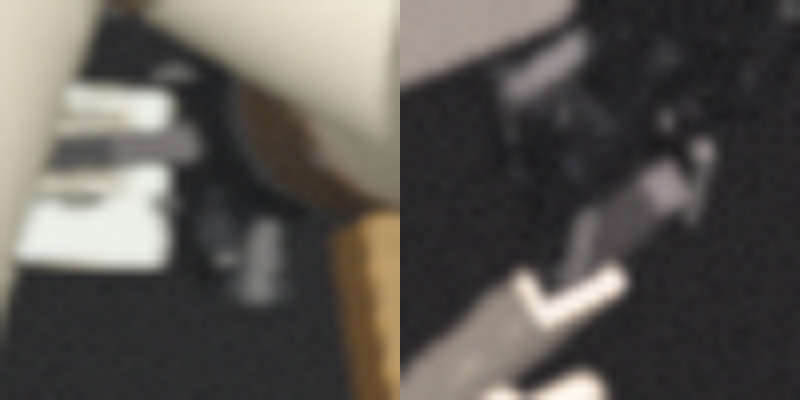

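```bash
python3 -m creep '[[[0,0.1,-0.42,0,0,0,130],[0,0.1,-0.42,0,0,0,130],[0,0.1,-0.42,0,0,0,170],[0,0.1,-0.42,0,0,0,170]]]' 40;  python3 - <<'E'
from h import *
w=imaging.camera("wrist")["pixels"][:,:,::-1]; S=imaging.camera("side")["pixels"][:,:,::-1]
cv2.imwrite("pics/s6.png",np.hstack([cv2.resize(w[200:330,215:345],(400,400)),cv2.resize(S[220:270,310:360],None,fx=8,fy=8,interpolation=cv2.INTER_CUBIC)]))
E
```

```text
clock: 7.0
ee_pos: [0.4743, -0.3211, 0.1379]
tcp_rot: [-3.141, 0.175, -1.626]
wrist_force: [-0.5, 0.1, -0.8]
finger_gap: 0.0285
```

View pics/s6.png

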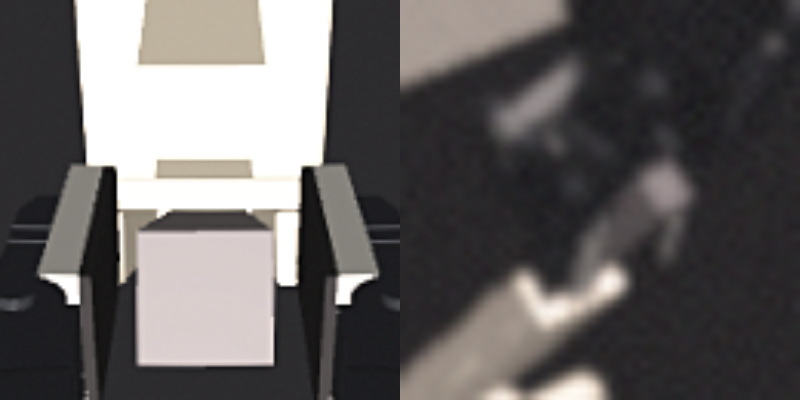

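```bash
python3 -m creep '[[[0,0,0,0,0,0,215],[0,0,0,0,0,0,255],[0,0,0,0,0,0,255],[0,0,0,0,0,0,255]]]' 60; python3 -m creep '[[[0,0,0,0,0,0,255],[0,0,0.15,0,0,0,255],[0,0,0.3,0,0,0,255]]]' 110;python3 - <<'E'
from h import *
w=imaging.camera("wrist")["pixels"][:,:,::-1]; S=imaging.camera("side")["pixels"][:,:,::-1]
cv2.imwrite("pics/s7.png",np.hstack([cv2.resize(w[200:330,215:345],(400,400)),cv2.resize(S[220:270,310:360],None,fx=8,fy=8,interpolation=cv2.INTER_CUBIC)]))
E
```

```text
clock: 7.6
ee_pos: [0.4742, -0.3211, 0.1379]
tcp_rot: [-3.141, 0.175, -1.626]
wrist_force: [-0.5, 0.5, 1.9]
finger_gap: 0.0133
clock: 7.98
ee_pos: [0.4739, -0.3209, 0.1466]
tcp_rot: [-3.141, 0.175, -1.627]
wrist_force: [0.4, 0.6, -0.2]
finger_gap: 0.0126
```

View pics/s7.png

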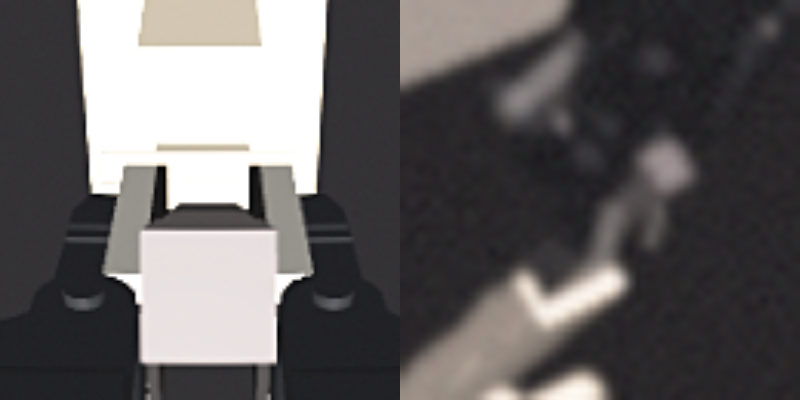

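```bash
cat > plan.py <<'E'
from h import *
p0=np.array([0.4742,-0.3211,0.1379]); R0=Ro.from_euler('xyz',[-3.141,0.175,-1.626])
foot=np.array([0.480,-0.2335,0.030])
tipT=R0.inv().apply(foot-p0)   # tip in tool
uT=R0.inv().apply(np.array([-0.0075,-0.1145,0.1638])/0.2)
yaw=np.radians(-7.9); xr=np.array([np.cos(yaw),np.sin(yaw),0]); yr=np.array([-np.sin(yaw),np.cos(yaw),0])
c0=np.array([0.7185,0.0588,0.110])
def rack(x,y,z): return c0+x*xr+y*yr+np.array([0,0,z])
def Rt(delta=-94.4,tilt=5): return Ro.from_rotvec(-np.radians(tilt)*yr)*Ro.from_euler('z',delta,degrees=True)*R0
def tcp_for(tip,R): return np.array(tip)-R.apply(tipT)
def step(p,R):
    "shift from measured pose to p,R in move units"
    q,M=tcp(); M=Ro.from_matrix(M)
    return ((p-q)/0.03).round(2),(np.degrees((R*M.inv()).as_rotvec())/10).round(2)
E
python3 - <<'E'
from plan import *
R=Rt(); con=rack(-0.022,0,0.046)
u=R.apply(uT); print("u",u,"lean",np.degrees(np.arccos(u[2])), "tipT",tipT)
for d in (0,.06,.12):
    print(con+d*u, tcp_for(con+d*u,R))
print(step(tcp_for(con+.08*u,R),R))
E
```

```text
u [-0.63647639  0.09082192  0.76588033] lean 40.01462578901676 tipT [-0.0676595  -0.00088575  0.1215369 ]
[0.69670879 0.06182378 0.156     ] [0.60082799 0.0755739  0.25583795]
[0.65852021 0.0672731  0.20195282] [0.5626394  0.08102321 0.30179077]
[0.62033163 0.07272241 0.24790564] [0.52445082 0.08647253 0.34774359]
(array([ 2.52, 13.47,  5.66]), array([ 0.36, -0.43, -9.43]))
```

```bash
python3 -m creep '[[[0,0,0.8,0,0,0,255],[0,0,1.8,0,0,0,255],[0,0,3,0,0,0,255],[0,0,4.2,0,0,0,255],[0,0,5.5,0,0,0,255]]]';python3 -m creep '[[[0,0.5,0.5,0,0,-0.9,255],[0,1.5,0.5,0,0,-1.8,255],[0.2,2.7,0.5,0,0,-2.7,255],[0.4,3.9,0.5,0,0,-3.6,255],[0.5,5,0.5,0,0,-4.4,255]]]';  python3 - <<'E'
from plan import *
S=imaging.camera("side")["pixels"][:,:,::-1];T=imaging.camera("top")["pixels"][:,:,::-1]
cv2.imwrite("pics/s8.png",np.hstack([S[80:330,200:450],T[50:300,200:450]]))
q,M=tcp(); M=Ro.from_matrix(M)
print("tip now",q+M.apply(tipT),readout.read_state()["joints"])
R=Rt(); con=rack(-0.022,0,0.046);u=R.apply(uT)
print(step(tcp_for(con+.09*u,R),R))
E
```

```text
clock: 8.7
ee_pos: [0.4738, -0.3208, 0.3125]
tcp_rot: [3.142, 0.175, -1.627]
wrist_force: [0.1, -0.3, -1.0]
finger_gap: 0.0124
clock: 9.32
ee_pos: [0.4889, -0.1698, 0.3266]
tcp_rot: [-3.141, 0.175, -2.399]
wrist_force: [1.1, 0.1, -0.8]
finger_gap: 0.0128
tip now [ 0.55335339 -0.10930149  0.21914215] [-0.10063094  0.1006012  -0.07935871 -0.13733227 -1.27660975 -0.68823651]
(array([ 1.84,  8.41, -0.07]), array([ 0.15, -0.49, -5.05]))
```

View pics/s8.png

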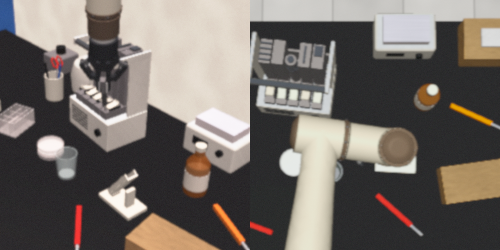

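```bash
python3 -m creep '[[[-0.1,1.2,0,0,0,-0.9,255],[-0.1,2.8,0,0,-0.1,-1.8,255],[0,4.4,0,0,-0.2,-2.8,255],[0.1,6,0,0.05,-0.3,-3.8,255],[0.3,7.4,0,0.1,-0.4,-4.6,255]]]';  python3 - <<'E'
from plan import *
q,M=tcp(); M=Ro.from_matrix(M)
print("tip now",q+M.apply(tipT),readout.read_state()["joints"])
R=Rt(); con=rack(-0.022,0,0.046);u=R.apply(uT)
print(step(tcp_for(con+.07*u,R),R))
E
```

```text
clock: 10.05
ee_pos: [0.4968, 0.0347, 0.3267]
tcp_rot: [-3.127, 0.23, -3.106]
wrist_force: [0.6, -0.3, -0.7]
finger_gap: 0.0127
tip now [0.59042855 0.03536632 0.22377328] [ 0.46370883 -0.01861249 -0.31226175  0.12245265 -1.07656976 -2.0479477 ]
(array([ 1.98,  1.58, -0.57]), array([ 0.06, -0.19, -0.94]))
```

```bash
python3 -m creep '[[[0.3,0.8,0,0.03,-0.1,-0.5,255],[0.7,1.58,0,0.06,-0.19,-0.94,255],[1.2,1.58,-0.1,0.06,-0.19,-0.94,255],[1.6,1.58,-0.3,0.06,-0.19,-0.94,255],[1.6,1.58,-0.3,0.06,-0.19,-0.94,255]]]';  python3 - <<'E'
from plan import *
q,M=tcp(); M=Ro.from_matrix(M)
print("tip now",q+M.apply(tipT))
c=imaging.camera("wrist"); w=c["pixels"][:,:,::-1].copy()
for X,col in ((q+M.apply(tipT),(0,0,255)),(rack(-.035,0,.036),(0,255,0)),(rack(-.022,0,.046),(255,0,0)),(rack(0,0,.22),(255,0,255))):
    print(projf(c,X)); cv2.circle(w,tuple(projf(c,X).round().astype(int).tolist()),2,col,-1)
cv2.imwrite("pics/w9.png",w)
for q in ["lamp_round","pivot_round","stylus","lamp_tall","lamp_fins","lamp_step","lamp_wedge","stylus_top","rack"]:
    r=nets.tip_of("wrist",q)
    print(q,[(np.round(toworld(c,d["point"]),4).tolist(),round(d["confidence"],2),np.round(projf(c,toworld(c,d["point"]))).tolist()) for d in r[:3]])
for n in ("side","top"):
    a=imaging.camera(n)["pixels"][:,:,::-1]; cv2.imwrite(f"pics/{n}9.png",cv2.resize(a[70:250,200:380],None,fx=3.3,fy=3.3))
E
```

```text
clock: 10.68
ee_pos: [0.5454, 0.0802, 0.3161]
tcp_rot: [-3.138, 0.259, 3.013]
wrist_force: [-0.6, -0.5, -0.6]
finger_gap: 0.0124
tip now [0.64097473 0.06642938 0.2159934 ]
[281.78098986 272.25487905]
[284.34942612 259.30775973]
[284.23238742 273.15668036]
[284.21986585 421.93956874]
lamp_round [([0.7214, 0.0565, 0.1063], 0.7, [283.0, 262.0])]
pivot_round [([0.6812, 0.0624, 0.142], 0.83, [283.0, 256.0]), ([0.7133, -0.0231, 0.111], 0.43, [223.0, 265.0])]
stylus [([0.6436, 0.0693, 0.2145], 0.72, [285.0, 273.0])]
lamp_tall [([0.7254, 0.0945, 0.1077], 0.6, [311.0, 262.0]), ([0.4423, -0.0572, -0.002], 0.31, [173.0, 55.0])]
lamp_fins [([0.7287, 0.131, 0.1141], 0.56, [339.0, 264.0])]
lamp_step [([0.7102, -0.0243, 0.1113], 0.91, [222.0, 263.0])]
lamp_wedge [([0.7112, 0.0217, 0.1069], 0.76, [256.0, 259.0]), ([0.4405, -0.0563, -0.0028], 0.34, [174.0, 54.0])]
stylus_top [([0.3636, -0.216, 0.0078], 0.69, [66.0, 35.0]), ([0.5134, 0.0825, 0.3667], 0.68, [278.0, 291.0]), ([0.6705, -0.4665, 0.0052], 0.66, [29.0, 225.0])]
rack [([0.4811, -0.2796, -0.0006], 0.25, [58.0, 116.0])]
```

View pics/w9.png

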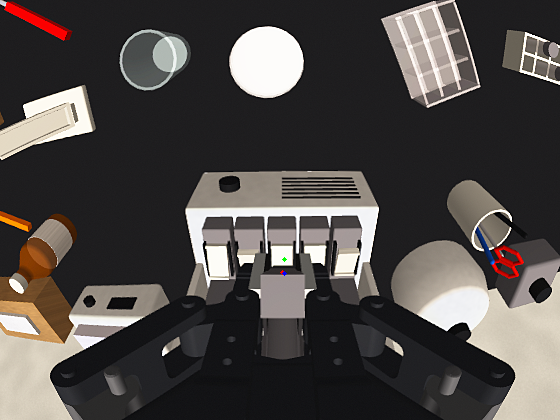

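View pics/side9.png

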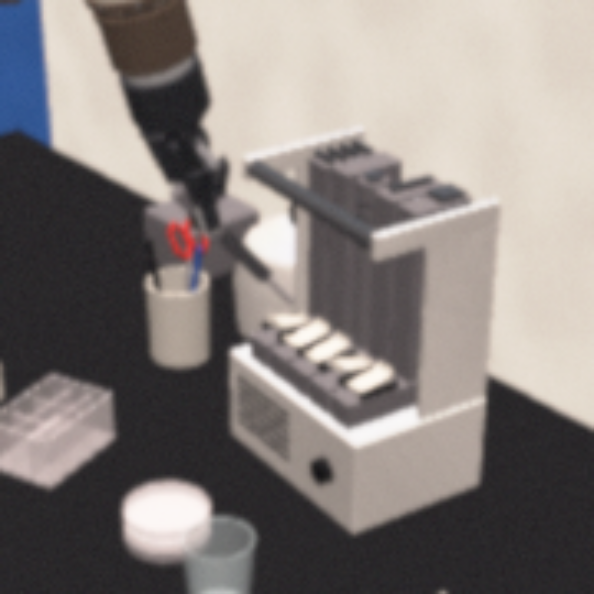

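View pics/top9.png

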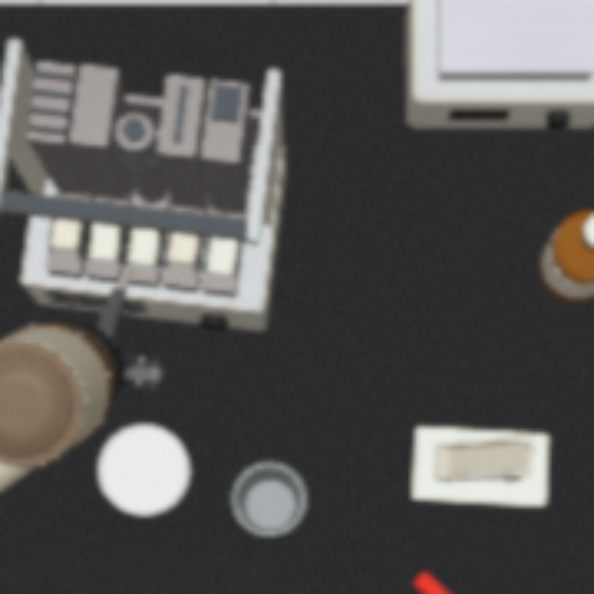

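```bash
python3 - <<'E'
from plan import *
q,M=tcp(); M=Ro.from_matrix(M); tip=q+M.apply(tipT); u=M.apply(uT)
ims=[]
for n in ("side","top"):
    c=imaging.camera(n); a=c["pixels"][:,:,::-1]
    o=np.array([265,135]) if n=="side" else np.array([215,125])
    z=8; b=cv2.resize(a[o[1]:o[1]+50,o[0]:o[0]+50],None,fx=z,fy=z,interpolation=cv2.INTER_CUBIC)
    for X,col in ((tip,(0,0,255)),(tip+.05*u,(0,255,255)),(rack(-.035,0,.036),(0,255,0)),(rack(-.022,0,.046),(255,0,0))):
        uv=((proj(c,X)-o+.5)*z).round().astype(int).tolist(); print(n,uv); cv2.circle(b,uv,3,col,-1)
    for d in nets.tip_of(n,"stylus")[:5]:
        print(n,toworld(c,d["point"]).round(4),d["confidence"])
    ims.append(b)
cv2.imwrite("pics/z10.png",np.hstack(ims)); print(tip)
E
```

```text
side [195, 209]
side [130, 145]
side [276, 330]
side [301, 302]
side [ 0.5876 -0.641   0.0043] 0.73
side [ 0.2328 -0.3606  0.0065] 0.67
side [0.3057 0.3304 0.009 ] 0.67
side [ 6.835e-01 -3.686e-01 -1.000e-04] 0.5
side [0.6382 0.0672 0.2163] 0.42
top [196, 206]
top [173, 269]
top [226, 138]
top [229, 100]
top [ 0.5864 -0.6471  0.0068] 0.81
top [ 0.2353 -0.3583  0.0043] 0.78
top [0.6361 0.0702 0.2134] 0.63
[0.64083302 0.0679513  0.21776137]
```

View pics/z10.png

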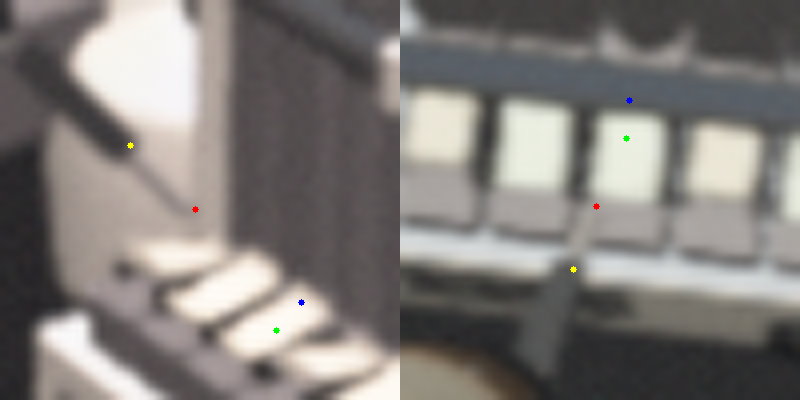

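```bash
sed -i 's/^c0=.*/c0=np.array([0.7185,0.0570,0.110])/' plan.py; cat >> plan.py <<'E'
tcorr=np.array([-0.001,0.003,0.0])
def tipnow():
    q,M=tcp(); return q+M@tipT+tcorr
E
python3 - <<'E'
from plan import *
R=Rt(); u=R.apply(uT); con=rack(-0.022,0,0.046)
for d in (.03,.01,0): print(d,step(tcp_for(con+d*u,R)-tcorr,R))
print(tipnow(),con)
E
```

```text
0.03 (array([ 1.26, -0.26, -1.29]), array([ 0.  , -0.  , -0.02]))
0.01 (array([ 1.68, -0.32, -1.8 ]), array([ 0.  , -0.  , -0.02]))
0 (array([ 1.89, -0.35, -2.06]), array([ 0.  , -0.  , -0.02]))
[0.63986048 0.07093633 0.21761838] [0.69670879 0.06002378 0.156     ]
```

```bash
python3 -m creep '[[[0.3,-0.26,-0.3,0,0,0,255],[0.7,-0.26,-0.65,0,0,0,255],[1.1,-0.26,-1.05,0,0,0,255],[1.38,-0.28,-1.42,0,0,0,255],[1.38,-0.28,-1.42,0,0,0,255]]]'; cat > look.py <<'E'
import sys
from plan import *
q,M=tcp(); tip=tipnow(); u=M@uT
ims=[]
for n in ("side","top"):
    c=imaging.camera(n); a=c["pixels"][:,:,::-1]
    o=np.array([275,150]) if n=="side" else np.array([215,125])
    z=8; b=cv2.resize(a[o[1]:o[1]+50,o[0]:o[0]+50],None,fx=z,fy=z,interpolation=cv2.INTER_CUBIC)
    for X,col in ((tip,(0,0,255)),(tip+.05*u,(0,255,255)),(rack(-.022,0,.046),(255,0,0))):
        uv=((proj(c,X)-o+.5)*z).round().astype(int).tolist(); print(n,uv); cv2.circle(b,uv,2,col,-1)
    ims.append(b)
cv2.imwrite(sys.argv[1],np.hstack(ims)); print(tip,"lean",np.degrees(np.arccos(u[2])),readout.read_state()["clock"])
R=Rt(); con=rack(-0.022,0,0.046); print("to con",step(tcp_for(con,R)-tcorr,R))
E
python3 look.py pics/z11.png
```

```text
clock: 12.1
ee_pos: [0.5864, 0.0726, 0.2728]
tcp_rot: [-3.138, 0.258, 3.014]
wrist_force: [-0.7, 0.6, 0.1]
finger_gap: 0.0126
side [195, 160]
side [133, 99]
side [224, 184]
top [224, 130]
top [202, 188]
top [234, 100]
[0.68092862 0.06190158 0.1725579 ] lean 39.79301256828064 12.2
to con (array([ 0.51, -0.07, -0.63]), array([ 0.01, -0.01, -0.02]))
```

View pics/z11.png

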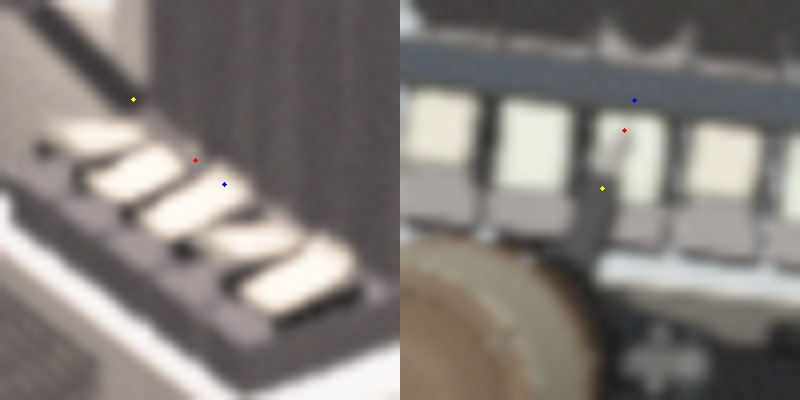

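```bash
python3 -m creep '[[[0.25,-0.07,-0.25,0,0,0,255],[0.48,-0.1,-0.5,0,0,0,255],[0.5,-0.1,-0.63,0,0,0,255],[0.5,-0.1,-0.63,0,0,0,255]]]'; python3 -m creep '[[[0,0,-0.07,0,0,0,255],[0,0,-0.14,0,0,0,255]]]'; python3 look.py pics/z12.png
```

```text
clock: 12.7
ee_pos: [0.6015, 0.0699, 0.2558]
tcp_rot: [-3.139, 0.261, 3.014]
wrist_force: [-0.2, 0.7, -0.7]
finger_gap: 0.0125
clock: 12.95
ee_pos: [0.6019, 0.07, 0.253]
tcp_rot: [-3.14, 0.264, 3.014]
wrist_force: [-0.3, -0.9, 2.9]
finger_gap: 0.0125
side [225, 189]
side [164, 130]
side [224, 184]
top [235, 101]
top [214, 159]
top [234, 100]
[0.69704974 0.05956174 0.15330131] lean 40.11056908823499 13.05
to con (array([-0.01,  0.03,  0.1 ]), array([ 0.  ,  0.01, -0.02]))
```

View pics/z12.png

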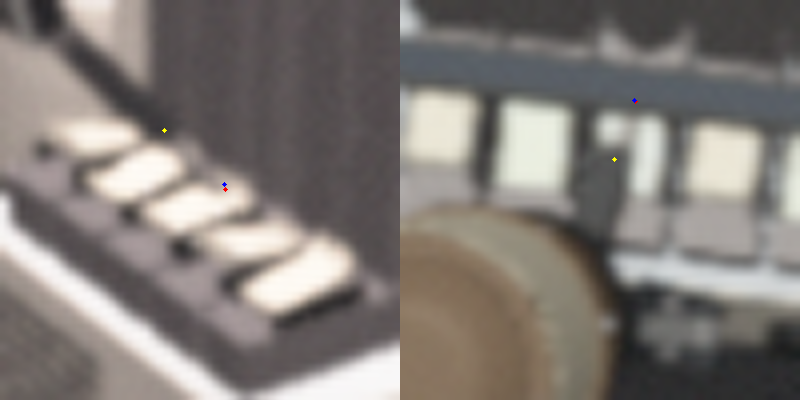

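```bash
python3 -m creep '[[[0,0,-0.07,0,0,0,255],[0,0,-0.14,0,0,0,255]]]'; python3 -m creep '[[[0,0,-0.05,0,0,0,255],[0,0,-0.1,0,0,0,255]]]' ; python3 look.py pics/z13.png
```

```text
clock: 13.3
ee_pos: [0.6025, 0.07, 0.2487]
tcp_rot: [-3.14, 0.265, 3.014]
wrist_force: [1.5, -1.9, 4.4]
finger_gap: 0.0123
clock: 13.55
ee_pos: [0.6029, 0.0701, 0.2476]
tcp_rot: [-3.141, 0.267, 3.015]
wrist_force: [-3.7, -1.2, 11.4]
finger_gap: 0.0123
side [227, 199]
side [166, 140]
side [224, 184]
top [236, 101]
top [215, 159]
top [234, 100]
[0.69826591 0.05983022 0.14818513] lean 40.27730711054933 13.65
to con (array([-0.04,  0.02,  0.28]), array([-0.  ,  0.03, -0.03]))
```

View pics/z13.png

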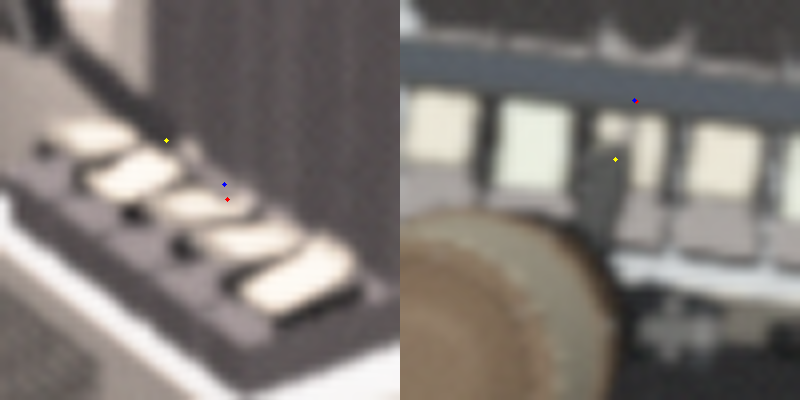

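```bash
python3 -m creep '[[[0,0,-0.05,0,0,0,255],[0,0,-0.05,0,0,0,255]]]'; python3 -m creep '[[[0,0,0.15,0,0,0,255],[-0.1,0,0.4,0,0,0,255],[-0.6,0.1,1,0,0,0,255],[-1.2,0.2,1.6,0,0,0,255],[-1.5,0.2,1.9,0,0,0,255]]]' ; python3 -m creep '[[[-0.8,0.1,0.5,0,0,0,255],[-0.8,0.1,0.5,0,0,0,255]]]' ;python3 look.py pics/z14.png; python3 - <<'E'
from plan import *
c=imaging.camera("wrist"); cv2.imwrite("pics/w14.png",cv2.resize(c["pixels"][160:320,170:400,::-1],None,fx=3.4,fy=3.4))
a=imaging.camera("side")["pixels"][:,:,::-1]; cv2.imwrite("pics/s14.png",cv2.resize(a[70:220,220:370],None,fx=4,fy=4,interpolation=cv2.INTER_CUBIC))
E
```

```text
clock: 13.9
ee_pos: [0.6036, 0.0704, 0.2469]
tcp_rot: [3.141, 0.269, 3.015]
wrist_force: [-2.3, -1.4, 11.2]
finger_gap: 0.0126
clock: 14.52
ee_pos: [0.5545, 0.0758, 0.2993]
tcp_rot: [-3.139, 0.258, 3.014]
wrist_force: [-0.6, 0.0, 0.2]
finger_gap: 0.0124
clock: 14.78
ee_pos: [0.5312, 0.0789, 0.3153]
tcp_rot: [-3.14, 0.261, 3.014]
wrist_force: [0.6, 0.7, -0.7]
finger_gap: 0.0126
side [87, 104]
side [21, 41]
side [224, 184]
top [195, 246]
top [172, 310]
top [234, 100]
[0.6260124  0.06860599 0.2153594 ] lean 39.94292333378292 14.875
to con (array([ 2.33, -0.27, -1.94]), array([ 0.01, -0.02, -0.02]))
```

View pics/z14.png

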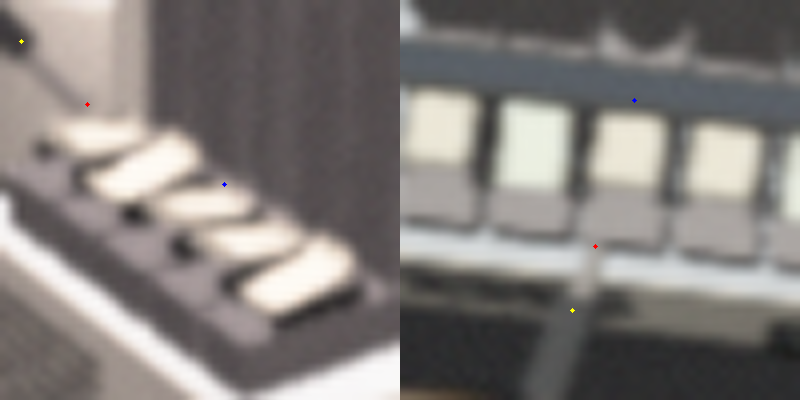

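View pics/w14.png

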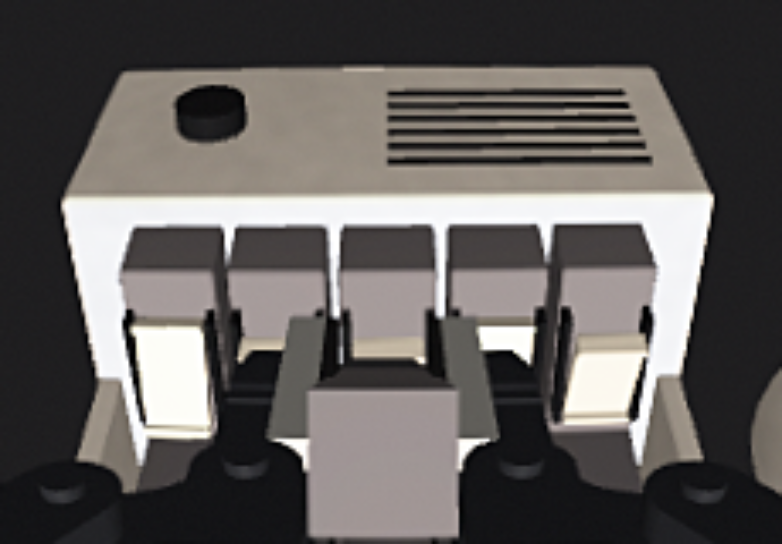

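View pics/s14.png

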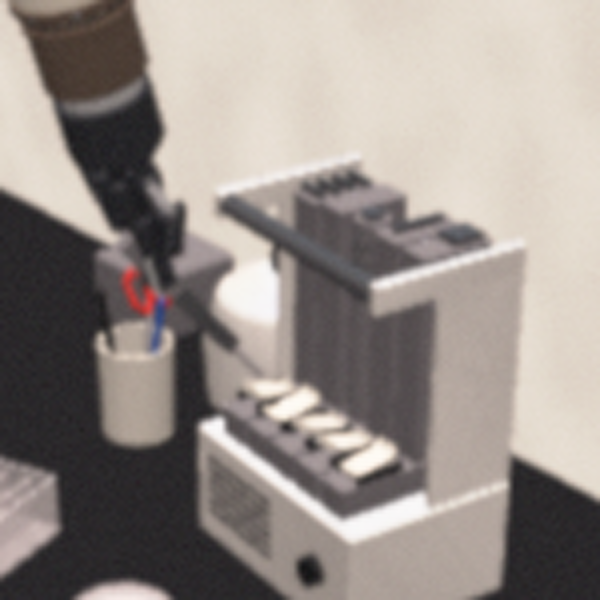

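```bash
python3 - <<'E'
from plan import *
c=imaging.camera("top"); a=c["pixels"].astype(float)
for k,n in zip((2,1,0,-1,-2),("fins","tall","round","wedge","step")):
    u,v=proj(c,rack(-.038,.038*k,.042)).round().astype(int); print(n,(u,v),a[v-2:v+3,u-2:u+3].mean((0,1)).round(1))
print(readout.read_state()["clock"])
E
```

```text
fins (np.int64(219), np.int64(139)) [229.9 225.7 210.4]
tall (np.int64(231), np.int64(141)) [232.5 236.1 223.1]
round (np.int64(243), np.int64(142)) [232.2 227.4 211.6]
wedge (np.int64(255), np.int64(144)) [233.6 229.  213.2]
step (np.int64(267), np.int64(146)) [234.1 237.8 225.2]
15.025
```

```bash
python3 -m creep '[[[-0.8,-0.2,0.4,0,0.1,0.5,255],[-1.4,-1.4,0.6,0,0.2,1.5,255],[-1.4,-2.9,0.6,0,0.2,2.5,255],[-1.4,-4.5,0.6,0,0.3,3.5,255],[-1.4,-6,0.6,0,0.3,4.5,255]]]'; python3 - <<'E'
from plan import *
print(readout.read_state()["joints"].round(2),tipnow(),step(p0+[0,0,.18],R0))
E
```

```text
clock: 15.65
ee_pos: [0.4913, -0.0845, 0.3324]
tcp_rot: [3.133, 0.208, -2.611]
wrist_force: [1.4, 0.2, -0.7]
finger_gap: 0.0127
[ 0.09  0.03 -0.17 -0.1  -1.2  -1.1 ] [ 0.56904649 -0.03515966  0.22749765] (array([-0.57, -7.89, -0.48]), array([-0.2 ,  0.06,  5.63]))
```

```bash
python3 -m creep '[[[0,-1.4,0,0,0,1,255],[-0.2,-3.1,0,-0.1,0,2,255],[-0.4,-4.8,0,-0.1,0.03,3,255],[-0.5,-6.4,-0.2,-0.15,0.05,4,255],[-0.57,-7.6,-0.3,-0.2,0.06,5,255]]]'; python3 - <<'E'
from plan import *
print(step(p0+[0,0,.15],R0))
E
```

```text
clock: 16.27
ee_pos: [0.4738, -0.3139, 0.3223]
tcp_rot: [-3.14, 0.176, -1.755]
wrist_force: [-0.1, -0.1, 0.2]
finger_gap: 0.0125
(array([ 0.01, -0.24, -1.15]), array([-0.01,  0.01,  0.74]))
```

```bash
python3 -m creep '[[[0.01,-0.24,-0.4,0,0,0.74,255],[0.01,-0.24,-0.9,0,0,0.74,255],[0.01,-0.24,-1.15,0,0,0.74,255],[0.01,-0.24,-1.15,0,0,0.74,255]]]'; cat > look2.py <<'E'
import sys
from plan import *
q,M=tcp(); tip=q+M@tipT; u=M@uT
ims=[]
for n in ("side","top"):
    c=imaging.camera(n); a=c["pixels"][:,:,::-1]
    o=np.array([290,190]) if n=="side" else np.array([315,165])
    z=5; b=cv2.resize(a[o[1]:o[1]+80,o[0]:o[0]+80],None,fx=z,fy=z,interpolation=cv2.INTER_CUBIC)
    for X,col in ((tip,(0,0,255)),(tip+.05*u,(0,255,255)),(tip+.2*u,(0,255,0)),(foot,(255,0,0))):
        uv=((proj(c,X)-o+.5)*z).round().astype(int).tolist(); print(n,uv); cv2.circle(b,uv,2,col,-1)
    for k in ("stylus","stylus_top","rest_foot"):
        for d in nets.tip_of(n,k)[:6]:
            w=toworld(c,d["point"])
            if abs(w[0]-.475)<.05 and abs(w[1]+.29)<.1: print(n,k,w.round(4),round(d["confidence"],2))
    ims.append(b)
cv2.imwrite(sys.argv[1],np.hstack(ims)); print("tip",tip,"top",tip+.2*u,"lean",np.degrees(np.arccos(u[2])),readout.read_state()["clock"])
print("to p0",step(p0,R0))
E
python3 look2.py pics/z15.png
```

```text
clock: 16.77
ee_pos: [0.4742, -0.3177, 0.2889]
tcp_rot: [-3.139, 0.176, -1.63]
wrist_force: [0.2, 0.4, -0.5]
finger_gap: 0.012
side [124, 182]
side [159, 145]
side [279, 20]
side [119, 392]
side stylus [ 0.479  -0.2344  0.1821] 0.65
side stylus_top [ 0.4733 -0.3435  0.3415] 0.57
side rest_foot [ 0.4803 -0.2343  0.0296] 0.85
top [111, 200]
top [165, 197]
top [348, 184]
top [96, 226]
tip [ 0.48057933 -0.2299711   0.18110474] top [ 0.47232423 -0.34464991  0.34474326] lean 35.09572777692581 17.175
to p0 (array([-0.01, -0.09, -5.06]), array([-0.  ,  0.02,  0.02]))
```

View pics/z15.png

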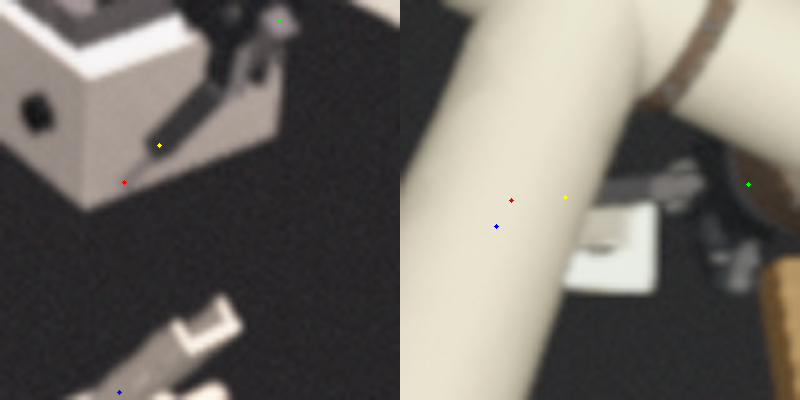

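```bash
python3 -m creep '[[[0,-0.1,-1,0,0,0,255],[0,-0.1,-2,0,0,0,255],[0,-0.1,-3,0,0,0,255],[0,-0.1,-3.8,0,0,0,255],[0,-0.1,-4.4,0,0,0,255]]]'; python3 -m creep '[[[0,0,-0.2,0,0,0,255],[0,0,-0.4,0,0,0,255],[0,0,-0.4,0,0,0,255]]]'; python3 look2.py pics/z16.png
```

```text
clock: 17.8
ee_pos: [0.4742, -0.3213, 0.1563]
tcp_rot: [-3.139, 0.176, -1.63]
wrist_force: [-0.4, -0.3, 0.6]
finger_gap: 0.0124
clock: 18.18
ee_pos: [0.4746, -0.3215, 0.1456]
tcp_rot: [-3.138, 0.176, -1.629]
wrist_force: [-0.4, 0.0, -1.0]
finger_gap: 0.0122
side [121, 381]
side [154, 352]
side [267, 254]
side [119, 392]
side stylus_top [ 0.4729 -0.3466  0.1986] 0.55
side rest_foot [ 0.4809 -0.2329  0.029 ] 0.89
top [97, 223]
top [147, 220]
top [311, 211]
top [96, 226]
tip [ 0.48109241 -0.23381186  0.03778128] top [ 0.47261766 -0.34838584  0.20148199] lean 35.064728268300335 18.575
to p0 (array([-0.01,  0.01, -0.26]), array([-0.  ,  0.02,  0.02]))
```

View pics/z16.png

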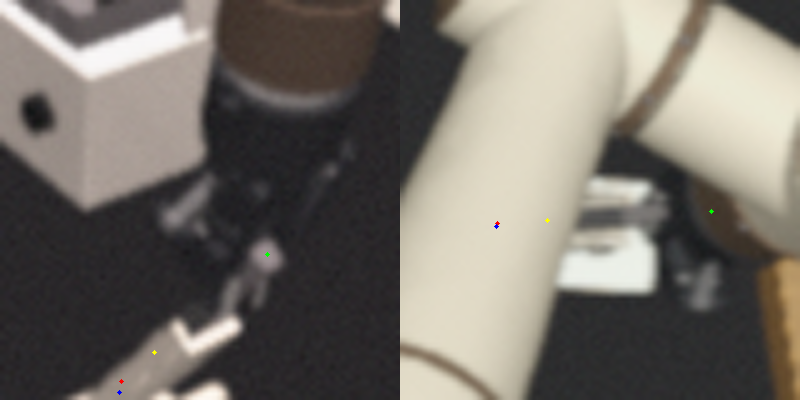

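```bash
python3 -m creep '[[[0,0,-0.1,0,0,0,255],[0,0,-0.2,0,0,0,255],[0,0,-0.2,0,0,0,255]]]'; python3 -m creep '[[[0,0,-0.03,0,0,0,255],[0,0,-0.06,0,0,0,255],[0,0,-0.06,0,0,0,255]]]'
```

```text
clock: 18.95
ee_pos: [0.4742, -0.3213, 0.1389]
tcp_rot: [-3.139, 0.176, -1.63]
wrist_force: [-0.4, 0.4, 0.2]
finger_gap: 0.0124
clock: 19.32
ee_pos: [0.4746, -0.3213, 0.138]
tcp_rot: [-3.138, 0.176, -1.629]
wrist_force: [-0.7, 2.2, 1.9]
finger_gap: 0.0122
```

```bash
python3 -m creep '[[[0,0,0,0,0,0,255],[0,0,0,0,0,0,255]]]' 20; python3 -m creep '[[[0,0,0,0,0,0,205],[0,0,0,0,0,0,190],[0,0,0,0,0,0,160],[0,0,0,0,0,0,120],[0,0,0,0,0,0,110]]]'; python3 - <<'E'
from h import *
w=imaging.camera("wrist")["pixels"][:,:,::-1]; S=imaging.camera("side")["pixels"][:,:,::-1]
cv2.imwrite("pics/s17.png",np.hstack([cv2.resize(w[200:330,215:345],(400,400)),cv2.resize(S[220:270,310:360],None,fx=8,fy=8,interpolation=cv2.INTER_CUBIC)]))
E
```

```text
clock: 19.58
ee_pos: [0.4746, -0.3213, 0.138]
tcp_rot: [-3.138, 0.176, -1.629]
wrist_force: [-0.3, 2.8, 2.9]
finger_gap: 0.0122
clock: 20.2
ee_pos: [0.4745, -0.3214, 0.1375]
tcp_rot: [-3.138, 0.176, -1.629]
wrist_force: [-0.3, 0.5, 0.5]
finger_gap: 0.0487
```

View pics/s17.png

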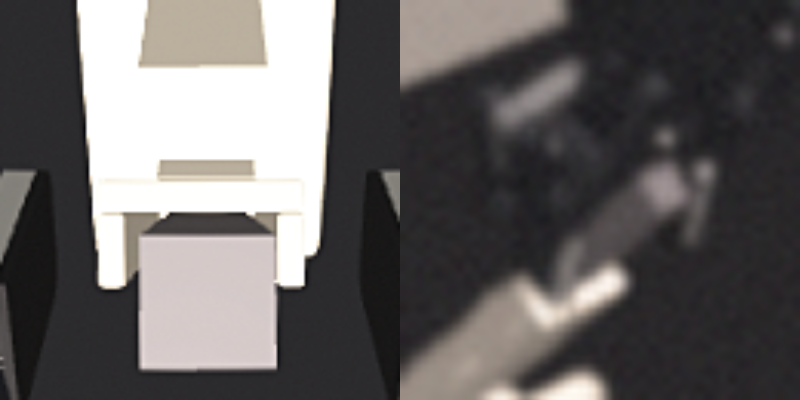

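Stylus is lying in the channel as at the start (top end at (205,300) in the left crop, same place as before the grasp), with pads clear of it on both sides. Withdraw straight up.

```bash
python3 -m creep '[[[0,0,0.5,0,0,0,90],[0,0,1.3,0,0,0,90],[0,0,2.4,0,0,0,90],[0,0,3.6,0,0,0,90],[0,0,4.8,0,0,0,90]]]'; python3 -m creep '[[[0,0,0.5,0,0,0,90],[-0.5,1.5,1,0,0,0.5,90],[-1,3.2,1,0,0,1,90],[-1.2,5,1,0,0,1.5,90],[-1.2,6,1,0,0,1.5,90]]]'; python3 -m creep '[[[-1,1,0,0,0,0,90],[-2,2.5,0,0,0,0.5,90],[-2.4,4,0,0,0,1,90],[-2.4,4.5,0,0,0,1,90],[-2.4,4.5,0,0,0,1,90]]]'; python3 - <<'E'
from h import *
for n in ("side","top"):
    c=imaging.camera(n); cv2.imwrite(f"pics/{n}18.png",c["pixels"][:,:,::-1])
    for k in ("stylus","stylus_top","rest_foot","tip_box","bottle","pen_cup","dishes","tube_rack","beaker"):
        for d in nets.tip_of(n,k)[:5]:
            w=toworld(c,d["point"])
            if "s" != k[0] or abs(w[0]-.475)<.05 and abs(w[1]+.29)<.1: print(n,k,w.round(4),round(d["confidence"],2))
a=cv2.imread("pics/top18.png"); b=cv2.imread("pics/side18.png")
cv2.imwrite("pics/f18.png",np.hstack([cv2.resize(a[180:240,320:380],(400,400),interpolation=cv2.INTER_CUBIC),cv2.resize(b[235:295,295:355],(400,400),interpolation=cv2.INTER_CUBIC)]))
cv2.imwrite("pics/r18.png",np.hstack([cv2.resize(a[120:170,200:290],(450,250),interpolation=cv2.INTER_CUBIC),cv2.resize(b[155:205,270:330],(300,250),interpolation=cv2.INTER_CUBIC)]))
E
```

```text
clock: 20.92
ee_pos: [0.4744, -0.3215, 0.2841]
tcp_rot: [-3.137, 0.175, -1.629]
wrist_force: [-0.4, 0.3, 0.6]
finger_gap: 0.0554
clock: 21.55
ee_pos: [0.4375, -0.1393, 0.3116]
tcp_rot: [-3.138, 0.177, -1.366]
wrist_force: [-0.1, -0.7, -0.3]
finger_gap: 0.0551
clock: 22.18
ee_pos: [0.3659, -0.0057, 0.3115]
tcp_rot: [-3.138, 0.176, -1.19]
wrist_force: [0.4, -0.4, -0.2]
finger_gap: 0.0556
side stylus_top [ 0.4745 -0.3459  0.1927] 0.55
side rest_foot [ 0.4813 -0.2352  0.0305] 0.81
side rest_foot [0.4696 0.4913 0.0007] 0.74
side rest_foot [0.7248 0.1352 0.1098] 0.62
side tip_box [ 0.47    0.2861 -0.0032] 0.95
side tip_box [ 0.4351 -0.0579  0.0035] 0.59
side bottle [ 0.6843 -0.3719 -0.0023] 0.9
side pen_cup [ 7.184e-01  3.732e-01 -1.000e-04] 0.57
side pen_cup [0.7278 0.1322 0.1094] 0.5
side pen_cup [ 0.7151  0.0572 -0.0008] 0.35
side dishes [ 0.468   0.0699 -0.0032] 0.77
side tube_rack [0.4702 0.4947 0.002 ] 0.92
side beaker [ 0.7206  0.3768 -0.0027] 0.7
side beaker [ 0.438  -0.0552 -0.    ] 0.69
top stylus [ 0.4772 -0.2349  0.0244] 0.65
top stylus_top [ 0.4799 -0.2351  0.0252] 0.72
top stylus_top [ 0.4736 -0.348   0.1904] 0.48
top rest_foot [ 0.4785 -0.2312  0.031 ] 0.74
top rest_foot [0.7288 0.1369 0.1088] 0.54
top tip_box [4.672e-01 2.883e-01 1.000e-04] 0.88
top bottle [ 0.6887 -0.3763  0.0028] 0.65
top bottle [ 0.4771 -0.2332  0.0314] 0.29
top pen_cup [ 0.7172  0.368  -0.0017] 0.74
top pen_cup [4.696e-01 6.870e-02 2.000e-04] 0.48
top dishes [0.4704 0.0687 0.0035] 0.69
top tube_rack [0.4749 0.4944 0.0012] 0.7
top beaker [ 0.7169  0.0543 -0.0017] 0.68
```

View pics/f18.png

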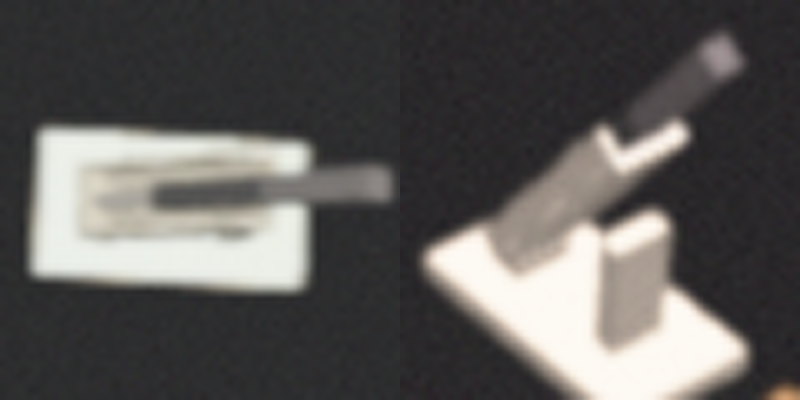

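View pics/r18.png

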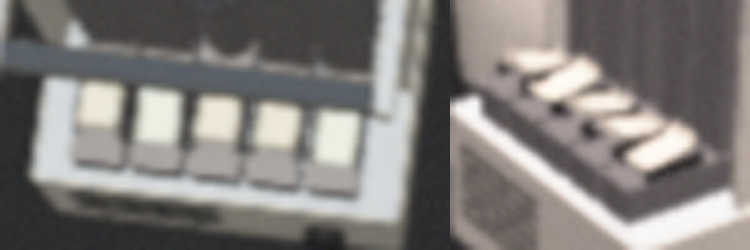

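View pics/top18.png

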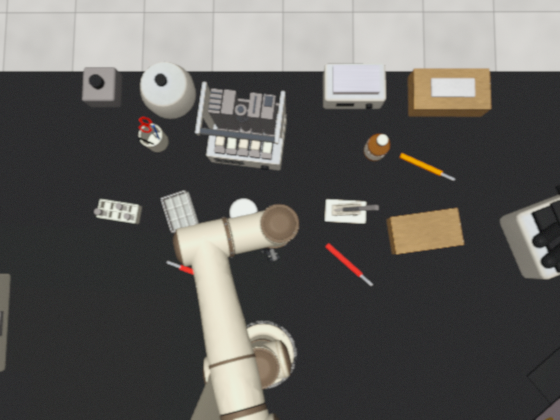

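View pics/side18.png

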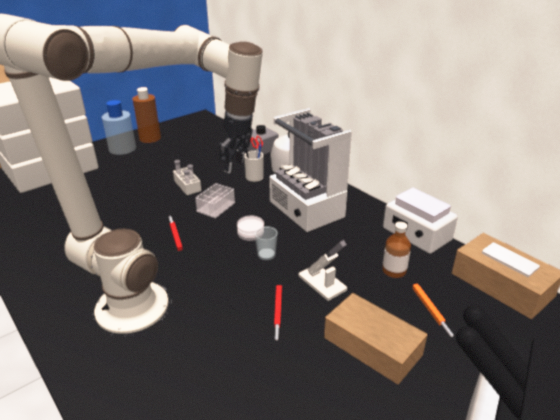

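```bash
python3 - <<'E'
import cv2,numpy as np
for n,(r0,r1,c0,c1) in (("side",(225,300,285,365)),("top",(190,230,315,390))):
    a=cv2.imread(f"pics/{n}0.png").astype(int);b=cv2.imread(f"pics/{n}18.png").astype(int)
    d=abs(a-b).max(2)[r0:r1,c0:c1]; print(n,d.mean(),(d>40).sum(),d.max())
from cell import hand_in; print(hand_in())
E
```

```text
side 2.75 0 14
top 2.3173333333333335 0 17
the job is handed in; nothing more can be done
None
```

I switched on the round-tower lamp with the stylus tip, laid the stylus back in its rest and handed the job in at about 23 s of the 54 s allowed.

**What was done**
- I gripped the stylus by the part of its handle that sticks out of the rest.
- I slanted it in under the bar at 40° and pushed the far end of that lamp's rocker down. It turned at about 3–4 N, and the force rose to about 11 N when it bottomed.
- I lowered the stylus until the wrist showed light contact (about 2–3 N), then released it and withdrew straight up.

**Last checks**
- **Rocker:** in the camera images the round lamp's rocker matches the two that started on, `rk_fins` and `rk_wedge`, in shape and shading. `rk_tall` and `rk_step` still look off.
- **Stylus:** the rest and stylus area shows no visible change from the first pictures in the side and top views (no pixel differs by more than 17 levels).
- **Bystanders:** they look to be where they started. I checked this by eye, and only the stylus rest was compared pixel by pixel.

**Disagreements**
- The fingertips appeared about 25–30 mm farther back from the TCP than the tool data says. I trusted the cameras and gripped lower to make up for it.
- Near the rack, the tip was about 3 mm off my estimate sideways. I corrected for that before pressing.
- In the last check the networks gave a few stray detections, such as beaker and pen cup positions on the wrong object. I judged these false from the pictures.

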